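# Load the tip-change rack from the transport case

### The arm

A 6-joint arm with a two-finger parallel gripper is mounted at the origin on a cart in front of the work surface, level with it; the furniture and walls round the work are solid. World frame = base frame: x ahead of the robot, y to its left, z up, the work surface at z = 0. Lengths are in m, angles in degrees, forces in N, time in s.
With the tool pointing down it reaches from about 0.35 to 0.875 m from the base axis. Payload 4.2 kg.
Tool frame: the origin (TCP) lies midway between the tips of the shut fingers; the grasp point (between the pads) lies 19 mm behind it; y points along the fingers, z is the direction in which the jaws open and shut, and the axes are right-handed (so a half turn about y gives the same grasp; the last joint's range is limited). The gripper opens to 87 mm and grips with 3 to 60 N. Pads are 19 mm wide; open, the fingers measure 117 mm over their backs; the gripper's body (75 mm by 190 mm) begins 51 mm behind the grasp point.
Start: joints at [-53.652, 22.042, 0.453, 0, -68.411, -14.817], TCP at [0.229, -0.581, 0.223] pointing down, gripper open.
Joint ranges: [-179.83, 179.83], [-69.29, 118.12], [-61.27, 80.66], [-181.25, 117.63], [-171.15, -9.14], [-177.46, 177.46]. Speed limits (degrees/s): [159.86, 159.86, 180, 180, 180, 180].

### API

Orientations are given as [roll, pitch, yaw] about the fixed x, y, z axes, in that order (R = Rz(yaw) Ry(pitch) Rx(roll)).
In Python, from workcell import env gives the robot as it stands. The module is installed in compiled form; this text tells all that it offers. Calls block until the motion is done:
- env.goto(position, orientation): joint-space move of the TCP to a pose.
- env.move_straight(position, rotation=None, rate=0.15, force_limit=None): straight line of the TCP; rotation=None keeps the orientation; rate is the mean speed in m/s. With force_limit (N) it stops when the force on the tool has changed by that much, and returns True; else False.
- env.set_joints(angles): joint-space move.
- env.gripper_to(opening, grasp_force=None): opening from 0.0 (shut) to 1.0 (fully open); grasp_force is the grip in N (None keeps the last); returns when the fingers have stopped.
- env.dwell(seconds).
- env.inverse_kinematics(position, orientation): joint angles nearest the present ones, or None.
- env.read_state(): the state.
- env.grab_frame(name): name is "scene" or "top" or "wrist"; returns a dict with "image" (400x640x3 uint8, blue, green, red), "fx", "fy", "cx", "cy" (pixels), "position" and "orientation" of the camera in the world. Camera axes: x right, y up, looking along -z (the intrinsics and any distortion apply to the point x, -y, -z); pixel columns grow to the right and rows downward; lengths in m; the calibration is good to about 2 mm. A picture is of the moment at which its call begins. There is no depth.
A pose or a line that the arm cannot do raises env.Unreachable and nothing moves.
- env.close_job(): hands the job in, once; it reports no verdict.
Trained networks look in a picture, given as the dict that the camera call returned (one of the last four; its "shot" number tells which), for a name from the list of things; names that differ only in an ending like _2 or _b are one class to them, and where a whole thing is asked for, a point or a joint stands for the part that bears it (a point fixed in the world has none). Each returns a list of dicts, best first, with "score" (0 to 1); they miss things now and then, are a little off and sometimes report something else, mostly with a low value. They report only what shows in the picture. A call takes as long as a camera call.
- env.search_frame(picture, thing): "xyz" ([x, y, z] in m, in world coordinates, good to about 4 mm: the middle of the surface that is visible of it).
- env.trace(picture, thing): "mask" (400x640 bool, what is visible of it).
The state is a dict: "clock": time; "joint_positions": joint angles; "qvel": joint speeds; "joint_torque": joint torques, N m; "position": TCP position; "tool_rot": TCP orientation; "force": force on the tool from outside, world axes, zero at the start; "wrist_torque": the same for the moment, N m; "opening": opening from 0.0 (shut) to 1.0 (fully open).
Only numpy, scipy, OpenCV 4.12 (cv2) and the standard library are available. Lean on these libraries where they do the work, as an engineer would, in place of code of your own. Each camera call takes 0.05 s, during which the arm holds its last target. There are 200 camera calls.

### The job

Get the soldering robot's tip-change rack ready for the next job: slide its keeper comb open, take every tip holder out of the foam case and slide it fully home from the front into the fork whose slot fits its groove, then slide the comb fully back so that its pins lock them in. The foam pinches the holders, so ease each one out by its head with small twisting wiggles while the case stays down on the bench, and do not disturb the other things lying about.

Things in the scene. Friction and masses are not known exactly. Their poses are not given: they have to be found in the camera images.
- case: Black open transport case, loose, 1.5 kg, 112 (x) x 275 (y) x 62 mm high; origin at the centre of its underside, x towards its raised lid (hinge line 66 mm behind the row, 120 mm high, leaning back), y along its row of four foam cutouts at x = -10, y = -84, -28, 28, 84 mm. Holders stand in these, lower flange on the foam, grip point 102 mm above the bench.
- case_top (a point): Middle of the row of cutouts, at the foam top, 58 mm above the bench. A springy pad (-x side of each cutout, uppermost 22 mm) presses a holder against the far side: it is free of them after rising 25 mm, its tip is out after 46 mm. A straight pull takes 10 to 16 N and can lift or tip the case; with to and fro twists of about 0.3 rad about its axis during a slow rise (2 to 3 mm a twist), about half of that.
- holder_a_grip (a point): Tip holder, smallest of four (may be absent): upright round part 106 mm tall. Downwards: head 18 mm wide, 36 high (grip here); flange 26 wide, 6; groove 12 wide, 13; flange 26 wide, 5; body 20 wide, 25; copper tip. 0.1 to 0.2 kg. Point: on its axis, 16 mm below the top, 26 mm above the underside of the upper flange, 90 mm above the tip's end. z = axis, up; yaw means nothing.
- holder_a_groove (a point): Middle of the groove of the same (smallest) holder, on its axis, 32.5 mm below its grip point.
- holder_b_grip (a point): Tip holder, second smallest of four (may be absent): upright round part 106 mm tall. Downwards: head 22 mm wide, 36 high (grip here); flange 32 wide, 6; groove 17 wide, 13; flange 32 wide, 5; body 20 wide, 25; copper tip. 0.1 to 0.2 kg. Point: on its axis, 16 mm below the top, 26 mm above the underside of the upper flange, 90 mm above the tip's end. z = axis, up; yaw means nothing.
- holder_b_groove (a point): Middle of the groove of the same (second smallest) holder, on its axis, 32.5 mm below its grip point.
- holder_c_grip (a point): Tip holder, second largest of four (may be absent): upright round part 106 mm tall. Downwards: head 26 mm wide, 36 high (grip here); flange 38 wide, 6; groove 22 wide, 13; flange 38 wide, 5; body 20 wide, 25; copper tip. 0.1 to 0.2 kg. Point: on its axis, 16 mm below the top, 26 mm above the underside of the upper flange, 90 mm above the tip's end. z = axis, up; yaw means nothing.
- holder_c_groove (a point): Middle of the groove of the same (second largest) holder, on its axis, 32.5 mm below its grip point.
- holder_d_grip (a point): Tip holder, largest of four (may be absent): upright round part 106 mm tall. Downwards: head 30 mm wide, 36 high (grip here); flange 44 wide, 6; groove 27 wide, 13; flange 44 wide, 5; body 20 wide, 25; copper tip. 0.1 to 0.2 kg. Point: on its axis, 16 mm below the top, 26 mm above the underside of the upper flange, 90 mm above the tip's end. z = axis, up; yaw means nothing.
- holder_d_groove (a point): Middle of the groove of the same (largest) holder, on its axis, 32.5 mm below its grip point.
- fork_a_seat (a point): Fork for the smallest holder: level plate 60 mm wide, 6 mm thick, slot 16 mm wide open to its -x (front; prong ends 26 mm before this point), +x = into the slot. Point: the holder's axis when home, at plate top (90 mm up). Plate enters the groove; the holder hangs by its upper flange, grip point 26 mm above this; it cannot drop in from above. Forks stand in a row 75 mm apart along y, in any order.
- fork_b_seat (a point): Fork for the second smallest holder: level plate 60 mm wide, 6 mm thick, slot 21 mm wide open to its -x (front; prong ends 26 mm before this point), +x = into the slot. Point: the holder's axis when home, at plate top (90 mm up). Plate enters the groove; the holder hangs by its upper flange, grip point 26 mm above this; it cannot drop in from above. Forks stand in a row 75 mm apart along y, in any order.
- fork_c_seat (a point): Fork for the second largest holder: level plate 60 mm wide, 6 mm thick, slot 26 mm wide open to its -x (front; prong ends 26 mm before this point), +x = into the slot. Point: the holder's axis when home, at plate top (90 mm up). Plate enters the groove; the holder hangs by its upper flange, grip point 26 mm above this; it cannot drop in from above. Forks stand in a row 75 mm apart along y, in any order.
- fork_d_seat (a point): Fork for the largest holder: level plate 60 mm wide, 6 mm thick, slot 31 mm wide open to its -x (front; prong ends 26 mm before this point), +x = into the slot. Point: the holder's axis when home, at plate top (90 mm up). Plate enters the groove; the holder hangs by its upper flange, grip point 26 mm above this; it cannot drop in from above. Forks stand in a row 75 mm apart along y, in any order.
- comb (a joint): Keeper comb of the rack: bar with four upright pins (10 mm wide, tops 98 mm above the bench), 36 mm in front (-x) of the seat points, sliding along the rack. 0 = locked (a pin before each slot), 0.0375 m = open (pins midway between slots); it opens towards the rack's -y. Stays where it is left; moves with 2 to 3 N.
- comb_knob (a point): Black upright grip on the left (+y) end of the comb, in line with the forks, 24 mm (x) x 16 mm (y), top 115 mm above the bench; point on its centre line 15 mm below the top. Its axes are the rack's. Locked, it is 82 mm beyond the leftmost fork along y.
- flux_bottle: Squat bottle with a long thin red spout, 43 mm across, 130 mm high, loose. A bystander; origin at the centre of its underside.
- tip_cleaner: Round black pot with brass wool, 72 mm across, 55 mm high, loose. A bystander; origin at the centre of its underside.
- nippers2: Blue-handled side nippers lying on the bench, 48 x 111 x 12 mm, loose. A bystander; origin at the centre of its underside.

How it is judged:
By the outcome, as a careful person would: the job done as asked, in the order asked, and still so for the second after the job is handed in, with the robot touching nothing.
Of holder_a, holder_b, holder_c, holder_d only 3 to 4 are there at a start; the rules pass over those that are not, and their reading is None.
At some moment in a run one of case may be knocked a few centimetres aside while the robot is not near it.
Once in a run the grip may slacken for a moment while it holds something.
It also fails if it takes over 210 s, if anything falls off the work surface, if the arm or the gripper's body presses on something with over 40 N, if the wrist force passes 120 N, or if a joint passes its speed limit or range.

## Working session

There is one attempt and no reset: what is moved stays moved. The work goes in short steps, each a Python script; the robot and the scene stay as the last script left them, time stands still between calls to the robot, and variables do not carry over. Pictures are saved under pics/ and viewed, about 12 in all and at most 16, crops included, and the job is handed in when it is done.

```bash
mkdir -p pics; ls; python3 - <<'E'
from workcell import env
import cv2
for n in ["scene","top","wrist"]:
    f=env.grab_frame(n); cv2.imwrite(f"pics/{n}0.png",f["image"])
    print(n,f["position"],f["orientation"],f["fx"],f["fy"],f["cx"],f["cy"],[k for k in f])
    if n=="wrist": continue
    for t in ["case","case_top","holder_a_grip","holder_b_grip","holder_c_grip","holder_d_grip","holder_a_groove","fork_a_seat","comb","comb_knob","flux_bottle","tip_cleaner","nippers2"]:
        try: r=env.search_frame(f,t); print(t,[([round(float(v),3) for v in d["xyz"]],round(float(d["score"]),2)) for d in r[:6]])
        except Exception as e: print(t,repr(e))
s=env.read_state(); print(s)
E
```

```text
pics
scene [-0.01936743  0.73326006  0.79645872] [  50.06845315    0.43733404 -141.05742948] 381.97681773228555 381.97681773228555 319.5286937979622 198.26993715408366 ['image', 'fx', 'fy', 'cx', 'cy', 'position', 'orientation', 'shot']
case [([0.702, 0.181, 0.066], 0.92), ([0.466, 0.102, 0.091], 0.6)]
case_top [([0.702, 0.179, 0.069], 0.71)]
holder_a_grip [([0.633, 0.242, 0.08], 0.68)]
holder_b_grip [([0.629, 0.138, 0.084], 0.64), ([0.707, 0.183, 0.066], 0.2)]
holder_c_grip [([0.63, 0.13, 0.084], 0.51)]
holder_d_grip [([0.621, 0.079, 0.087], 0.52)]
holder_a_groove [([0.637, 0.246, 0.086], 0.72)]
fork_a_seat [([0.461, 0.256, 0.089], 0.71)]
comb [([0.404, 0.239, 0.027], 0.72)]
comb_knob [([0.406, 0.243, 0.025], 0.94)]
flux_bottle [([0.363, -0.095, 0.053], 0.94)]
tip_cleaner [([0.637, 0.419, 0.044], 0.72)]
nippers2 [([0.374, -0.229, 0.009], 0.6), ([0.461, 0.256, 0.091], 0.59)]
top [0.37088164 0.07678902 1.18638387] [  6.70350539   1.84717396 -88.44467073] 410.8570732807368 410.8570732807368 318.8783173939008 197.24416563636223 ['image', 'fx', 'fy', 'cx', 'cy', 'position', 'orientation'
[... 962 characters left out ...]
on', 'orientation', 'shot']
{'clock': 1.45, 'joint_positions': array([-5.36537354e+01,  2.20422356e+01,  4.52160211e-01, -1.00270842e-03,
       -6.84093261e+01, -1.48150765e+01]), 'qvel': array([ 0.00839571, -0.0745281 ,  0.08661121, -0.07160061,  0.06070547,
        0.03168893]), 'joint_torque': array([ 1.95104403e-03, -3.90464437e+01,  1.87625170e+01,  4.22443226e+00,
        1.54483295e-02, -1.44079019e-05]), 'position': array([ 0.22938652, -0.58136572,  0.22253842]), 'tool_rot': array([-9.00003402e+01, -1.05440797e-03,  2.15308191e+01]), 'force': array([-0.38784011,  0.22616541,  0.81094555]), 'wrist_torque': array([-0.01218116,  0.03529451,  0.05320796]), 'opening': 0.9983608510197935}
```

View pics/scene0.png

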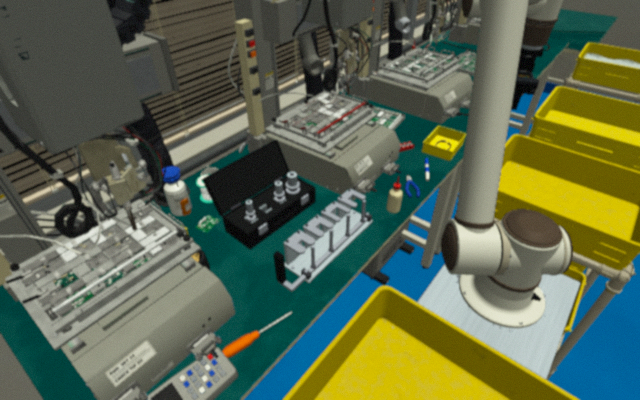

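View pics/top0.png

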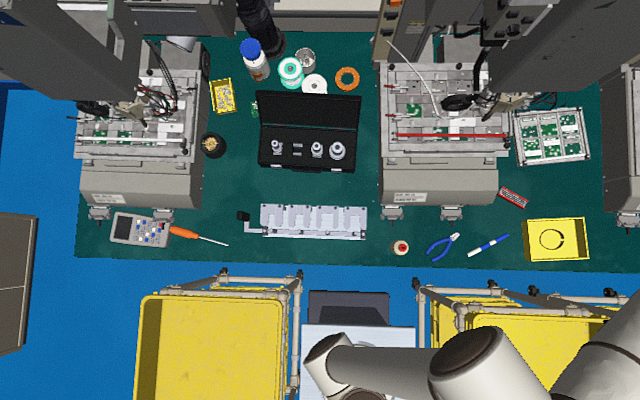

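Three holders in the case (scene: ~250,210; 279,190; 292,182), rack in front of it with its black knob at top-view (242,215). Next I'll take close-ups with the wrist camera.

```bash
cat > h.py <<'E'
from workcell import env
import numpy as np, cv2
from scipy.spatial.transform import Rotation as R
def cam(f): return np.array(f["position"]),R.from_euler("xyz",f["orientation"],degrees=True)
def proj(f,p):
    c,r=cam(f); q=r.inv().apply(np.atleast_2d(p)-c)
    return np.c_[f["cx"]+f["fx"]*q[:,0]/-q[:,2], f["cy"]-f["fy"]*q[:,1]/-q[:,2]]
def back(f,uv,z):
    c,r=cam(f); uv=np.atleast_2d(uv)
    d=r.apply(np.c_[(uv[:,0]-f["cx"])/f["fx"],-(uv[:,1]-f["cy"])/f["fy"],-np.ones(len(uv))])
    return c+d*((z-c[2])/d[:,2])[:,None]
def down(yaw): return [-90,0,yaw]
E
python3 - <<'E'
from h import *
# tool axes: find mapping
s=env.read_state(); r=R.from_euler("xyz",s["tool_rot"],degrees=True).as_matrix(); print(r.round(3))
f=env.grab_frame("wrist"); c,rc=cam(f); t=R.from_euler("xyz",s["tool_rot"],degrees=True)
print("cam in tool",t.inv().apply(c-s["position"]),(t.inv()*rc).as_matrix().round(3))
for yaw in (0,90,-90,180):
    for p in ([.42,.13,.35],[.62,.13,.3],[.45,.3,.15],[.62,.25,.15],[.62,.05,.15],[.40,.0,.15]):
        q=env.inverse_kinematics(p,down(yaw)); print(yaw,p,None if q is None else np.round(q))
f=env.grab_frame("top"); a=f["image"]
cv2.imwrite("pics/topcrop.png",cv2.resize(a[85:255,225:385],None,fx=3.5,fy=3.5,interpolation=cv2.INTER_CUBIC))
E
```

```text
[[ 0.93   0.    -0.367]
 [ 0.367  0.     0.93 ]
 [ 0.    -1.    -0.   ]]
cam in tool [-0.0725427  -0.16210248  0.00056515] [[-0.    -0.964 -0.264]
 [ 0.     0.264 -0.964]
 [ 1.    -0.     0.   ]]
0 [0.42, 0.13, 0.35] [  39.   -1.  -10.   -0.  -81. -129.]
0 [0.62, 0.13, 0.3] [  26.   21.    9.   -0.  -79. -116.]
0 [0.45, 0.3, 0.15] [  51.   18.  -17.   -0.  -55. -141.]
0 [0.62, 0.25, 0.15] [  36.   29.    1.   -0.  -62. -126.]
0 [0.62, 0.05, 0.15] [  19.   25.   -6.   -0.  -59. -109.]
0 [0.4, 0.0, 0.15] [  24.    4.  -35.   -0.  -51. -114.]
90 [0.42, 0.13, 0.35] [ 39.  -1. -10.   0. -81. -39.]
90 [0.62, 0.13, 0.3] [ 26.  21.   9.   0. -79. -26.]
90 [0.45, 0.3, 0.15] [ 51.  18. -17.  -0. -55. -51.]
90 [0.62, 0.25, 0.15] [ 36.  29.   1.   0. -62. -36.]
90 [0.62, 0.05, 0.15] [ 19.  25.  -6.   0. -59. -19.]
90 [0.4, 0.0, 0.15] [ 24.   4. -35.   0. -51. -24.]
-90 [0.42, 0.13, 0.35] [ 39.  -1. -10.   0. -81. 141.]
-90 [0.62, 0.13, 0.3] [ 26.  21.   9.   0. -79. 154.]
-90 [0.45, 0.3, 0.15] [ 51.  18. -17.   0. -55. 129.]
-90 [0.62, 0.25, 0.15] [ 36.  29.   1.   0. -62. 144.]
-90 [0.62, 0.05, 0.15] [ 19.  25.  -6.   0. -59. 161.]
-90 [0.4, 0.0, 0.15] [ 24.   4. -35.   0. -51. 156.]
180 [0.42, 0.13, 0.35] [ 39.  -1. -10.   0. -81.  51.]
180 [0.62, 0.13, 0.3] [ 26.  21.   9.   0. -79.  64.]
180 [0.45, 0.3, 0.15] [ 51.  18. -17.   0. -55.  39.]
180 [0.62, 0.25, 0.15] [ 36.  29.   1.   0. -62.  54.]
180 [0.62, 0.05, 0.15] [ 19.  25.  -6.   0. -59.  71.]
180 [0.4, 0.0, 0.15] [ 24.   4. -35.   0. -51.  66.]
```

View pics/topcrop.png

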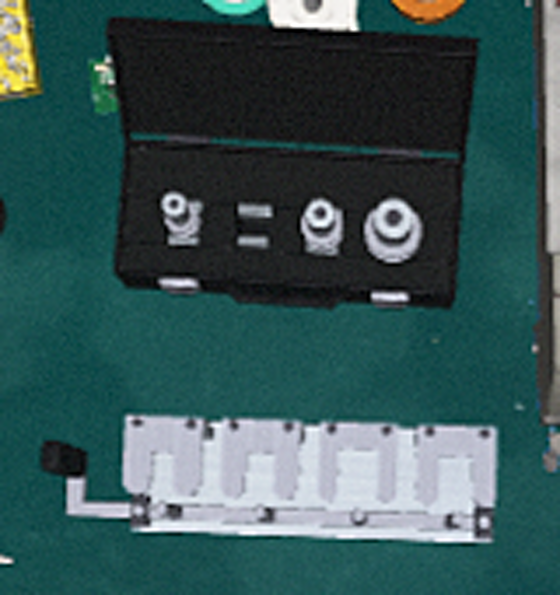

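```bash
cat >> h.py <<'E'
def shot(name,crop=None,k=1):
    f=env.grab_frame("wrist"); f["image"]=np.array(f["image"]); a=f["image"]
    cv2.imwrite(f"pics/{name}.png",a); np.savez(f"pics/{name}.npz",**f)
    return f
E
python3 - <<'E'
from h import *
env.goto([.40,.0,.35],down(0)); env.goto([.45,.15,.22],down(0))
f=shot("rack"); print(f["position"],f["orientation"])
for t in ["comb_knob","comb","fork_a_seat","fork_b_seat","fork_c_seat","fork_d_seat"]:
    print(t,[(np.round(d["xyz"],3),round(d["score"],2)) for d in env.search_frame(f,t)[:5]])
env.goto([.60,.155,.25],down(0))
f=shot("case"); print(f["position"],f["orientation"])
for t in ["case","case_top","holder_a_grip","holder_b_grip","holder_c_grip","holder_d_grip"]:
    print(t,[(np.round(d["xyz"],3),round(d["score"],2)) for d in env.search_frame(f,t)[:5]])
print(env.read_state()["clock"])
E
```

```text
[0.37757734 0.14993569 0.38281793] [-1.53950225e+01 -2.39083743e-03  9.00146513e+01]
comb_knob []
comb [(array([0.411, 0.241, 0.023]), 0.85)]
fork_a_seat [(array([0.447, 0.241, 0.086]), 0.78)]
fork_b_seat [(array([0.414, 0.237, 0.027]), 0.74), (array([0.455, 0.171, 0.086]), 0.57)]
fork_c_seat [(array([0.453, 0.025, 0.094]), 0.66)]
fork_d_seat [(array([0.464, 0.095, 0.091]), 0.93)]
[0.52734464 0.15507798 0.41143463] [-1.52418165e+01  2.88646168e-02  8.99733268e+01]
case [(array([0.658, 0.15 , 0.06 ]), 0.89), (array([0.632, 0.232, 0.093]), 0.73)]
case_top [(array([0.652, 0.154, 0.058]), 0.63)]
holder_a_grip [(array([0.634, 0.23 , 0.087]), 0.75)]
holder_b_grip [(array([0.625, 0.129, 0.106]), 0.66)]
holder_c_grip [(array([0.623, 0.127, 0.105]), 0.74)]
holder_d_grip [(array([0.621, 0.073, 0.101]), 0.6), (array([0.442, 0.318, 0.04 ]), 0.22)]
5.9583
```

View pics/rack.png

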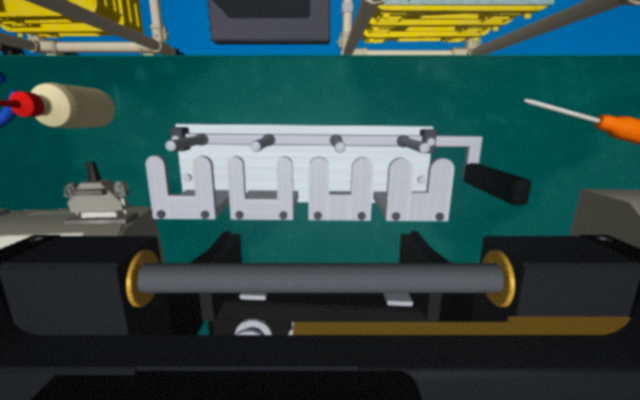

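View pics/case.png

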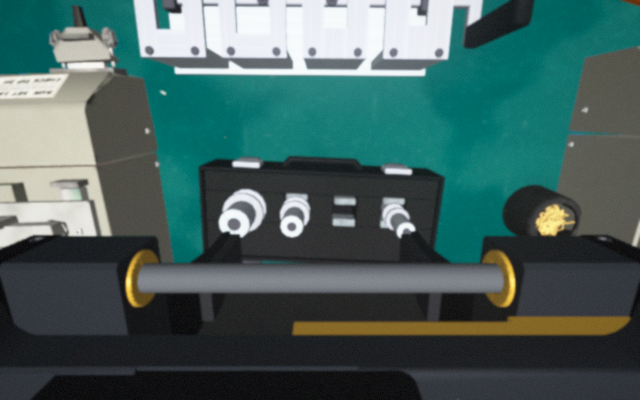

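The rack view shows slots, left to right in the image (y increasing): ~28, 33, 23 and 19 px wide, so c, d, b, a. The case view shows three heads at about (235,224), (292,225) and (406,228). I'll measure both from enlarged crops.

```bash
python3 - <<'E'
import cv2,numpy as np
a=cv2.imread("pics/rack.png")[120:232,140:460]; b=cv2.imread("pics/case.png")[180:250,210:425]
A=cv2.resize(a,None,fx=2.5,fy=2.5,interpolation=cv2.INTER_CUBIC); B=cv2.resize(b,(800,int(70*800/215)),interpolation=cv2.INTER_CUBIC)
cv2.imwrite("pics/crop1.png",np.vstack([A,B]))
E
```

```text
(no output)
```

View pics/crop1.png

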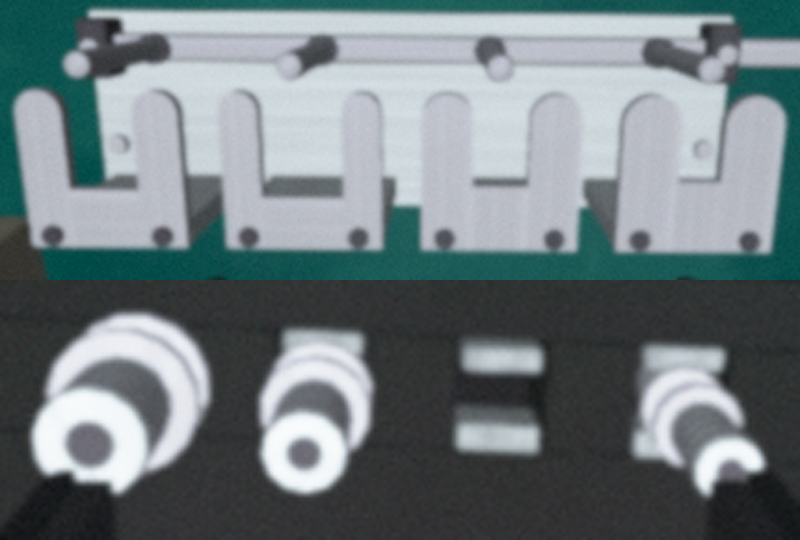

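```bash
python3 - <<'E'
from h import *
f=dict(np.load("pics/rack.npz"))
cr=lambda p:np.array(p)/2.5+[140,120]
sc=cr([(53,236),(163,237),(249,237),(358,238),(445,239),(554,239),(640,240),(749,241)])
P=back(f,sc,.09)[:,:2]; k=np.polyfit(P[:,1],P[:,0],1); yaw=-np.arctan(k[0]); print("screws",P.round(4).tolist(),"rack yaw",np.degrees(yaw))
ex=np.array([np.cos(yaw),np.sin(yaw)]); ey=np.array([-ex[1],ex[0]])
tips=back(f,cr([(36,88),(158,90),(240,90),(361,91),(446,93),(552,93),(650,94),(756,96)]),.09)[:,:2]
print("tips along ex",(tips@ex).round(4)); X=(tips@ex).mean()+.026
Y=(P@ey).reshape(4,2).mean(1); print("fork Y",Y.round(4),np.diff(Y).round(4))
for i,n in enumerate("cdba"): print(n,(X*ex+Y[i]*ey).round(4))
# slot inner edges
se=back(f,cr([(71,188),(138,188),(264,196),(344,196),(472,183),(528,183),(679,181),(722,181)]),.09)[:,:2]@ey
print("slots w",np.diff(se.reshape(4,2))[:,0].round(4),"c",se.reshape(4,2).mean(1).round(4))
# knob predicted
K=X*ex+(Y[3]+.082)*ey; print("knob pred",K, proj(f,[*K,.115]))
# knob top in the top camera
t=env.grab_frame("top"); tc=lambda p:np.array(p)/3.5+[225,85]
print("top: knob",back(t,tc([(55,457)]),.115)[:,:2].round(4))
ts=back(t,tc([(137,423),(191,425),(234,426),(288,427),(331,429),(386,430),(430,432),(485,434)]),.09)[:,:2]
print("top screws",ts.round(4).tolist(), (ts@ey).reshape(4,2).mean(1).round(4),"ex",(ts@ex).mean(),(P@ex).mean())
# holders
g=dict(np.load("pics/case.npz")); c2=lambda p:np.array(p)/(800/215.)+[210,180]
hp=lambda p:np.array([p[0]/3.721+210,(p[1]-280)/3.721+180])
H=back(g,[hp((90,443)),hp((304,453)),hp((731,470))],.118); print("holders wrist",H.round(4).tolist())
H2=back(t,tc([(394,216),(321,214),(176,206)]),.118); print("holders top",H2.round(4).tolist())
E
```

```text
screws [[0.4714, -0.0029], [0.4718, 0.0394], [0.4718, 0.0725], [0.4722, 0.1145], [0.4726, 0.148], [0.4726, 0.19], [0.473, 0.2232], [0.4734, 0.2652]] rack yaw -0.401396015600375
tips along ex [0.4146 0.415  0.4148 0.4148 0.4153 0.415  0.4151 0.4156]
fork Y [0.0215 0.0968 0.1723 0.2475] [0.0753 0.0755 0.0752]
c [0.4412 0.0184]
d [0.4417 0.0937]
b [0.4422 0.1692]
a [0.4427 0.2444]
slots w [0.0254 0.0304 0.0212 0.0162] c [0.0222 0.0977 0.172  0.2477]
knob pred [0.44331779 0.32641408] [[524.34596279 192.32104618]]
top: knob [[0.4426 0.319 ]]
top screws [[0.472, 0.2625], [0.4715, 0.2207], [0.4715, 0.1876], [0.4717, 0.146], [0.471, 0.113], [0.4712, 0.0709], [0.4705, 0.0373], [0.47, -0.0046]] [0.2449 0.1701 0.0953 0.0197] ex 0.47026583288496304 0.47141129690184314
holders wrist [[0.63, 0.0714, 0.118], [0.6328, 0.1273, 0.118], [0.6376, 0.2393, 0.118]]
holders top [[0.6317, 0.0687, 0.118], [0.6322, 0.1241, 0.118], [0.6363, 0.2349, 0.118]]
```

```bash
python3 - <<'E'
from h import *
env.goto([.443,.324,.20],down(-.4)); env.gripper_to(.55,5)
env.move_straight([.443,.324,.083],rate=.1)
env.gripper_to(0,4); s=env.read_state(); print("grip",s["position"],s["force"],s["opening"])
e=env.move_straight([.443,s["position"][1]+.008,.083],rate=.01,force_limit=8); s=env.read_state(); print(e,"lock stop",s["position"],s["force"],s["opening"])
env.gripper_to(.55); s=env.read_state(); print(s["position"])
shot("knob"); y=s["position"][1]
env.move_straight([.443,y,.18],rate=.15)
print(env.read_state()["clock"])
E
```

```text
grip [0.44301892 0.3240674  0.0830698 ] [-0.39451478 -0.25723206  0.97125198] 0.18378748237034967
True lock stop [0.44298847 0.32582316 0.08297862] [ 0.18452012 -0.20580273  3.38471343] 0.18731787645709283
[0.44246502 0.3249608  0.08235282]
11.9917
```

```bash
python3 - <<'E'
from h import *
env.goto([.443,.325,.18],down(89.6)); env.gripper_to(.6,25)
env.move_straight([.443,.325,.084],rate=.1)
env.gripper_to(0,25); s=env.read_state(); print("grip",s["position"],s["force"],s["opening"]); x0,y0,_=s["position"]
e=env.move_straight([x0-.0003,y0-.034,.084],rate=.05,force_limit=25); s=env.read_state(); print(e,s["position"],s["force"])
e=env.move_straight([x0-.0003,y0-.044,.084],rate=.012,force_limit=10); s=env.read_state(); print(e,"open stop",s["position"],s["force"],s["opening"])
env.gripper_to(.6); s=env.read_state(); print(s["position"])
p=s["position"]; env.move_straight([p[0],p[1],.25],rate=.2)
env.goto([.45,.15,.25],down(0)); shot("rack2")
f=shot("rack2"); t=env.grab_frame("top")
A=cv2.resize(f["image"][120:240,120:520],None,fx=2,fy=2)
B=cv2.resize(t["image"][120:250,225:385],(800,650))[:300]
cv2.imwrite("pics/c2.png",A)
print(env.read_state()["clock"])
E
```

```text
grip [0.44411339 0.32510146 0.08418256] [ 4.69060059 -2.02336429 -2.17926541] 0.2725423976399251
False [0.44379933 0.290164   0.08414253] [ 5.27413134 -2.06699861  0.07743531]
True open stop [0.44387312 0.2875781  0.08414879] [-1.09271485  1.57087727  2.60604049] 0.2759868629359983
[0.44512788 0.28828962 0.08438947]
19.9917
```

View pics/c2.png

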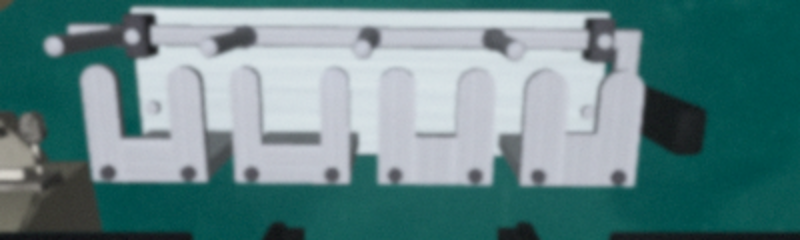

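Comb is open: it travelled exactly 37.5 mm and the pins stand midway between the slots. The holders present are a, b and d; c is absent. I'll pick the largest first.

```bash
cat >> h.py <<'E'
HEAD=dict(a=.018,b=.022,c=.026,d=.030); CUT=dict(d=-.084,b=-.028,a=.084)
SEAT=dict(a=np.array([.4437,.2430]),b=np.array([.4432,.1678]),d=np.array([.4427,.0923]))
EX=np.array([np.cos(np.radians(-.4)),np.sin(np.radians(-.4))])
def log(m=""):
    s=env.read_state(); print(m,"t%.1f"%s["clock"],"p",s["position"].round(4),"F",s["force"].round(1),"op %.3f"%s["opening"]); return s
def look(name,n,prior):
    """top-centre of head n by bright-ring fit near the prior xy, from the look pose"""
    env.goto([.645,.155,.25],down(0)); env.dwell(.3); f=shot(name); a=f["image"].min(2)
    h=env.search_frame(f,f"holder_{n}_grip"); print("net",[(np.round(d["xyz"],3),round(d["score"],2)) for d in h[:3]])
    u=proj(f,[*prior,.118])[0]; g=cv2.getRectSubPix(a,(90,90),tuple(u.astype(np.float32)))
    rp=f["fx"]*HEAD[n]/2/(f["position"][2]-.118)
    c=cv2.HoughCircles(cv2.resize(g,None,fx=4,fy=4,interpolation=cv2.INTER_CUBIC),cv2.HOUGH_GRADIENT,1.5,40,param1=150,param2=20,minRadius=int(4*rp*.88),maxRadius=int(4*rp*1.1))
    if c is None: print("no circle"); return f,None
    C=c[0][:4]; P=back(f,C[:,:2]/4-44.5+u,.118)[:,:2]
    print("circles",P.round(4).tolist(),(C[:,2]/4/rp).round(2)); return f,P
def pull(n,xy,case_yaw=0):
    op=(HEAD[n]+.016)/.087
    env.gripper_to(op,40); env.goto([*xy,.16],down(case_yaw)); env.move_straight([*xy,.086],rate=.1,force_limit=15)
    log("above grip"); env.gripper_to(0,40); s=log("gripped")
    x,y=s["position"][:2]; z=.086; sg=1; F=[]
    env.move_straight([x,y,z+.0012],down(case_yaw+17),rate=.003)
    while z<.086+.029:
        z+=.0025; sg=-sg; env.move_straight([x,y,z],down(case_yaw+17*sg),rate=.0045); F.append(env.read_state()["force"][2].round(1))
    print("Fz",F); env.move_straight([x,y,z+.006],down(case_yaw),rate=.02); log("free")
    env.move_straight([x,y,.23],rate=.12); log("up")
E
python3 - <<'E'
from h import *
log()
env.gripper_to((.03+.016)/.087,40)
f,P=look("lookd","d",[.631,.070])
for n,p in (("b",[.6325,.1257]),("a",[.637,.237])): look("look"+n,n,p)
cv2.imwrite("pics/c3.png",cv2.resize(f["image"][60:260,150:470],(800,500)))
log()
E
```

```text
t20.0 p [0.45   0.1503 0.2497] F [0.4 0.6 0. ] op 0.599
net [(array([0.628, 0.076, 0.113]), 0.87)]
circles [[0.6302, 0.0711], [0.6188, 0.0855], [0.6295, 0.0827], [0.6192, 0.0761]] [0.95 1.08 0.95 0.92]
net [(array([0.626, 0.131, 0.112]), 0.72)]
circles [[0.6332, 0.1274], [0.6239, 0.0923], [0.6232, 0.1273], [0.6148, 0.0887]] [1.   1.   0.97 1.04]
net [(array([0.635, 0.23 , 0.098]), 0.87)]
circles [[0.638, 0.2388]] [0.97]
 t22.9 p [0.645 0.155 0.25 ] F [-0.4 -0.6 -0.1] op 0.529
```

View pics/c3.png

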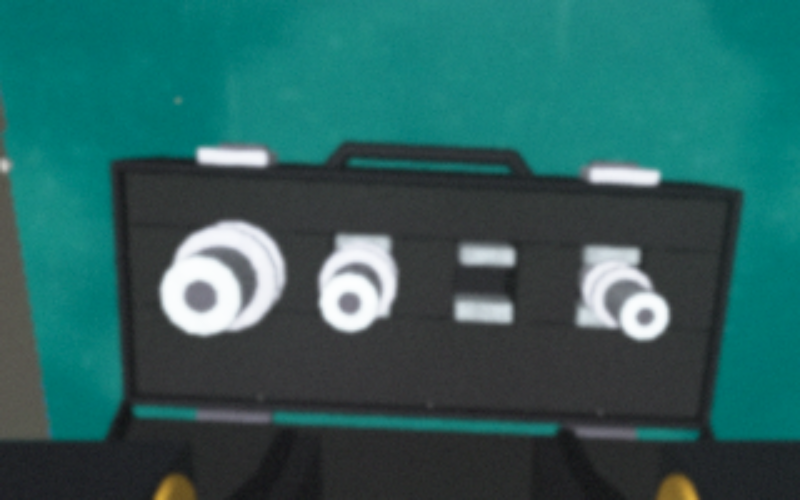

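The view shows clean heads at crop (202,293), (350,302) and (645,316). Their fits agree with the earlier views and the 56/112 mm spacing, and the case yaw is about -2.7°.

```bash
python3 - <<'E'
from h import *
pull("d",[.631,.0697],-2.7)
f=env.grab_frame("scene"); cv2.imwrite("pics/c4.png",cv2.resize(f["image"][110:310,180:420],(720,600)))
for t in ("holder_d_grip","holder_d_groove","case"): print(t,[(np.round(d["xyz"],3),round(d["score"],2)) for d in env.search_frame(f,t)[:3]])
E
```

```text
above grip t24.6 p [0.6317 0.07   0.0868] F [-0.   0.4  0.1] op 0.527
gripped t25.1 p [0.6314 0.0703 0.0866] F [-1.2  3.2  2.6] op 0.332
Fz [np.float64(-6.4), np.float64(-11.3), np.float64(-9.2), np.float64(-10.0), np.float64(-9.5), np.float64(-10.5), np.float64(-10.0), np.float64(-10.6), np.float64(-9.3), np.float64(-1.6), np.float64(-1.2), np.float64(-1.5)]
free t35.1 p [0.6314 0.0704 0.122 ] F [-0.2  0.2 -1.9] op 0.338
up t36.1 p [0.6308 0.0703 0.2289] F [-0.3  0.5 -1.6] op 0.337
holder_d_grip [(array([0.62 , 0.074, 0.225]), 0.56)]
holder_d_groove [(array([0.62 , 0.078, 0.222]), 0.76)]
case [(array([0.687, 0.171, 0.062]), 0.91)]
```

View pics/c4.png

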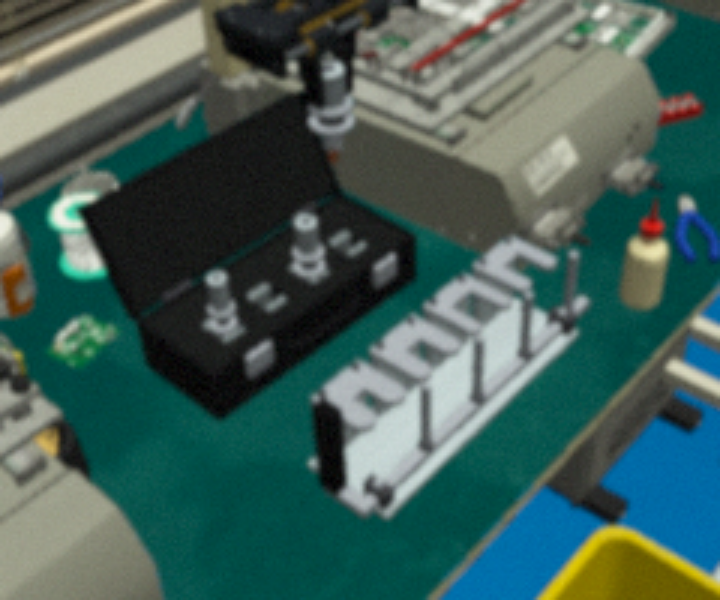

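Holder d is gripped and lifted (crop 330,100); the case still sits flat with b and a in it. Inserting d.

```bash
cat >> h.py <<'E'
def insert(n,stop=False,ax=0.0):
    S=SEAT[n]; yaw=-.4; q=lambda d,z:[*(S+EX*d),z]
    s=env.read_state()["position"]; env.goto([.50,S[1],.235],down(yaw)); env.move_straight(q(-.062,.235),rate=.15); log("front high")
    env.move_straight(q(-.062,.1035),rate=.12,force_limit=15); log("front low")
    e=env.move_straight(q(-.012,.1035),rate=.04,force_limit=10); log(f"in slot stop={e}")
    if e: return False
    e=env.move_straight(q(.006,.1035),rate=.015,force_limit=9); log(f"home stop={e}"); return True
def settle(n):
    p=env.read_state()["position"]; env.move_straight([p[0],p[1],.1000],rate=.02,force_limit=8); log("lowered")
    env.gripper_to((HEAD[n]+.018)/.087); p=log("open")["position"]
    env.move_straight([p[0],p[1],.20],rate=.12)
E
python3 - <<'E'
from h import *
f=env.grab_frame("scene"); P=env.read_state()["position"]+[0,0,.016]
print("groove/tip in crop",[((u-[180,110])*3).round() for u in proj(f,[P-[0,0,.0325],P-[0,0,.09]])])
ok=insert("d"); log()
for nm in("top","scene"):
    f=env.grab_frame(nm); print(nm,[(np.round(d["xyz"],3),round(d["score"],2)) for d in env.search_frame(f,"holder_d_groove")[:3]])
a=cv2.resize(f["image"][150:300,250:410],(640,600)); cv2.imwrite("pics/c5.png",a)
E
```

```text
groove/tip in crop [array([329., 111.]), array([332., 161.])]
front high t37.9 p [0.3816 0.0931 0.2351] F [ 0.4  0.2 -0.1] op 0.336
front low t39.1 p [0.3812 0.093  0.104 ] F [-0.4  0.1 -1.1] op 0.334
in slot stop=False t40.5 p [0.4304 0.0923 0.1035] F [-0.   0.4 -2.4] op 0.334
home stop=True t41.5 p [0.4432 0.0914 0.1023] F [-0.3 -0.1 -2.7] op 0.335
 t41.5 p [0.4432 0.0914 0.1023] F [-0.3 -0.1 -2.7] op 0.335
top []
scene [(array([0.429, 0.095, 0.094]), 0.72), (array([0.69 , 0.177, 0.068]), 0.48)]
```

View pics/c5.png

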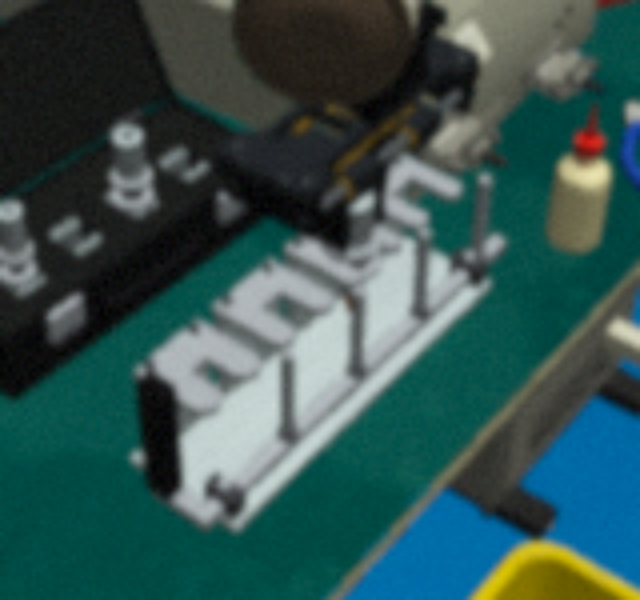

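d is in its slot with the plate in the groove (crop 370,230), stopped at x=0.443 as predicted. Release it, then fetch b.

```bash
python3 - <<'E'
from h import *
p=env.read_state()["position"]; e=env.move_straight([p[0]+.003,p[1],.1025],rate=.01,force_limit=9); log(f"again {e}")
settle("d"); f,P=look("lookb2","b",[.6332,.1274])
f2=env.grab_frame("top"); print([(np.round(d["xyz"],3),round(d["score"],2)) for d in env.search_frame(f2,"holder_d_grip")[:3]],[(np.round(d["xyz"],3),round(d["score"],2)) for d in env.search_frame(f2,"case")[:3]])
a=cv2.resize(f["image"][0:240,120:520],(800,480)); cv2.imwrite("pics/c6.png",a); log()
E
```

```text
again False t42.2 p [0.444  0.0911 0.102 ] F [-6.5  2.9  0.9] op 0.333
lowered t42.4 p [0.4434 0.0912 0.1006] F [-0.6  0.6  3.2] op 0.338
open t43.0 p [0.4421 0.0908 0.0995] F [-0.  -0.3 -0.4] op 0.547
net [(array([0.616, 0.127, 0.118]), 0.97), (array([0.478, 0.17 , 0.065]), 0.71)]
circles [[0.6224, 0.1234], [0.6161, 0.1305], [0.602, 0.1284], [0.6288, 0.1503]] [1.   1.07 1.07 1.07]
[(array([0.441, 0.091, 0.125]), 0.54)] [(array([0.633, 0.131, 0.06 ]), 0.94)]
 t45.5 p [0.6449 0.155  0.2502] F [ 0.   0.2 -0.7] op 0.552
```

View pics/c6.png

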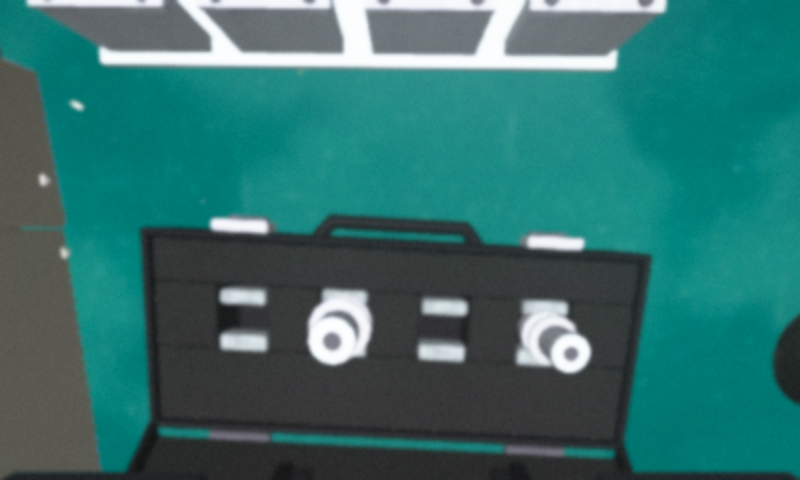

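The case has been knocked: b's head is now at crop (332,340), a's at (571,353). Compute, then pull b.

```bash
python3 - <<'E'
from h import *
f=dict(np.load("pics/lookb2.npz")); P=back(f,[(332/2+120,340/2),(571/2+120,353/2)],.118)[:,:2]
d=P[1]-P[0]; yaw=np.degrees(np.arctan2(-d[0],d[1])); print(P.round(4),np.linalg.norm(d),yaw)
assert abs(np.linalg.norm(d)-.112)<.004
pull("b",P[0]+[.001,-.0008],yaw)
f=env.grab_frame("scene"); p=env.read_state()["position"]+[0,0,.016]
print("groove px",((proj(f,p-[0,0,.0325])-[180,60])*3).round())
cv2.imwrite("pics/c7.png",cv2.resize(f["image"][60:260,180:420],(720,600)))
E
```

```text
[[0.6224 0.1235]
 [0.6284 0.2354]] 0.11205939219070317 -3.1144167514356647
above grip t47.4 p [0.6241 0.123  0.0869] F [ 0.1  0.2 -0.1] op 0.438
gripped t47.8 p [0.6236 0.1228 0.0865] F [-0.6  0.3  2.2] op 0.241
Fz [np.float64(-6.9), np.float64(-9.5), np.float64(-8.4), np.float64(-8.9), np.float64(-8.5), np.float64(-8.2), np.float64(-8.8), np.float64(-8.7), np.float64(-8.4), np.float64(-1.3), np.float64(-1.8), np.float64(-0.6)]
free t57.7 p [0.6236 0.1228 0.122 ] F [ 0.7 -0.2 -1.7] op 0.242
up t58.8 p [0.623  0.1226 0.2289] F [-0.3 -0.  -2.2] op 0.239
groove px [[297. 289.]]
```

View pics/c7.png

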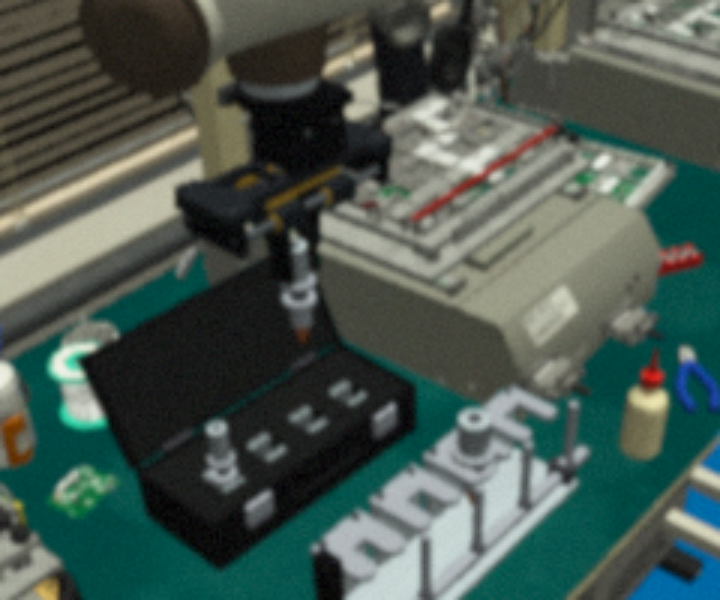

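```bash
python3 - <<'E'
from h import *
f=env.grab_frame("scene"); p=env.read_state()["position"]+[0,0,.016]
a=cv2.resize(f["image"][130:185,250:310],(600,550),interpolation=cv2.INTER_CUBIC)
for dz in (.026,.039,.09):
    for s in(-1,1):
        u=(proj(f,p-[0,0,dz])[0]-[250,130])*10; cv2.line(a,(int(u[0]+s*70),int(u[1])),(int(u[0]+s*140),int(u[1])),(0,255,255),1)
cv2.imwrite("pics/c8.png",a)
E
```

```text
(no output)
```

View pics/c8.png

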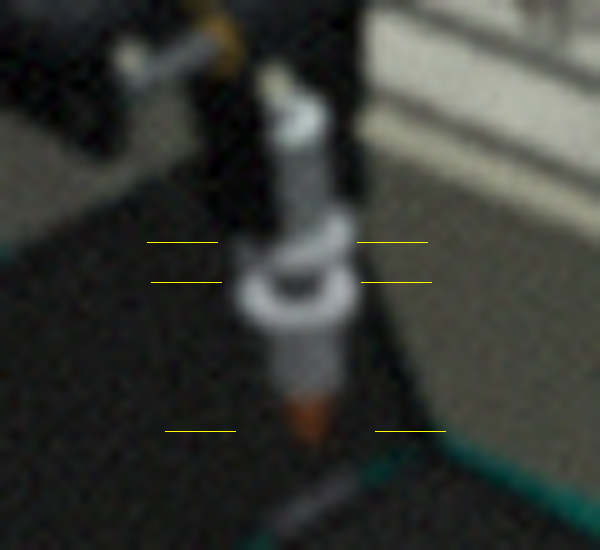

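The marks sit about 3 mm above the seen features (tip at 443 vs 431 px, ~3 px/mm). That is mostly calibration, but I'll insert 1.2 mm higher.

```bash
sed -i 's/\.1035/Z/g; s/def insert(n,stop=False,ax=0.0):/def insert(n,Z=.1035):/' h.py; python3 - <<'E'
from h import *
SEAT["b"]+=[.0005,-.0008]
ok=insert("b",.1047)
if ok:
    p=env.read_state()["position"]; e=env.move_straight([p[0]+.003,p[1],.1035],rate=.01,force_limit=9); log(f"again {e}")
f=env.grab_frame("scene"); cv2.imwrite("pics/c9.png",cv2.resize(f["image"][150:300,250:410],(640,600)))
E
```

```text
front high t60.4 p [0.3825 0.1677 0.2351] F [ 0.3 -0.7 -1.8] op 0.243
front low t61.6 p [0.3822 0.1678 0.1052] F [ 0.6 -0.5 -1.7] op 0.246
in slot stop=False t63.0 p [0.4314 0.167  0.1047] F [-0.3 -0.  -1.1] op 0.240
home stop=True t64.0 p [0.4439 0.1663 0.1037] F [-0.6  0.3 -0.2] op 0.242
again True t64.3 p [0.4442 0.1662 0.103 ] F [-1.9  1.6  1.4] op 0.237
```

View pics/c9.png

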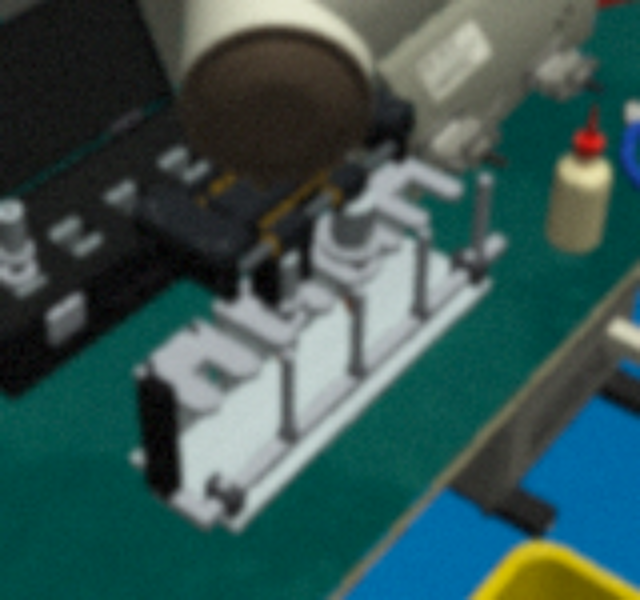

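b is in its slot at the same home x (crop 290,295). Release it, locate a, then pull a only if it agrees with the earlier look.

```bash
python3 - <<'E'
from h import *
settle("b"); f,P=look("looka2","a",[.6284,.2354])
if P is not None and np.linalg.norm(P[0]-[.6284,.2354])<.004:
    pull("a",P[0]+[.001,-.0008],-3.1)
f=env.grab_frame("scene"); p=env.read_state()["position"]+[0,0,.016]
us=proj(f,p); x0,y0=int(us[0,0])-30,int(us[0,1])-15
a=cv2.resize(f["image"][y0:y0+55,x0:x0+60],(600,550),interpolation=cv2.INTER_CUBIC)
for dz in (.026,.039,.09):
    for s in(-1,1):
        u=(proj(f,p-[0,0,dz])[0]-[x0,y0])*10; cv2.line(a,(int(u[0]+s*70),int(u[1])),(int(u[0]+s*140),int(u[1])),(0,255,255),1)
cv2.imwrite("pics/c10.png",a)
E
```

```text
lowered t64.5 p [0.444  0.1663 0.1005] F [-1.4  0.1  4.2] op 0.241
open t65.2 p [0.4432 0.1661 0.1   ] F [-0.1 -0.  -0.1] op 0.457
net []
circles [[0.6283, 0.235], [0.6255, 0.2148], [0.6432, 0.2172]] [1.01 1.01 0.96]
above grip t69.3 p [0.63   0.2343 0.0869] F [-0.1  0.7  0.3] op 0.393
gripped t69.8 p [0.6296 0.2345 0.0866] F [-1.2  0.9  2.6] op 0.194
Fz [np.float64(-6.3), np.float64(-11.8), np.float64(-11.7), np.float64(-10.4), np.float64(-8.9), np.float64(-8.8), np.float64(-8.6), np.float64(-8.7), np.float64(-8.7), np.float64(-1.3), np.float64(-2.0), np.float64(-0.8)]
free t79.7 p [0.6296 0.2345 0.122 ] F [ 0.5  0.1 -2.6] op 0.199
up t80.8 p [0.629  0.2343 0.2288] F [ 0.2  0.1 -1.8] op 0.196
```

View pics/c10.png

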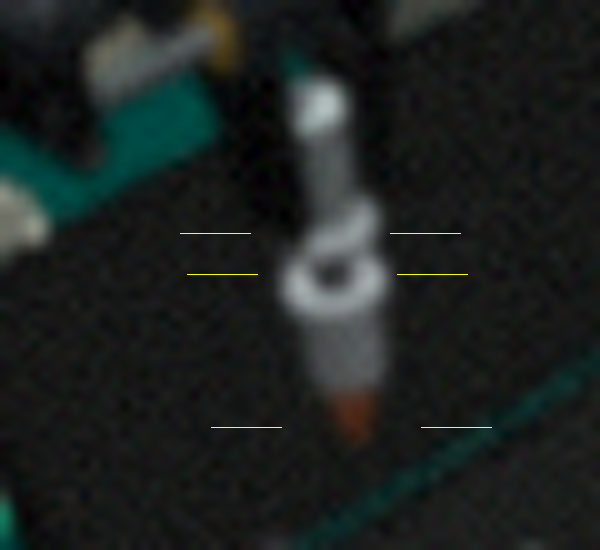

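a is held correctly (same calibration offset). The home y values of d and b put a's slot at y≈0.2412.

```bash
sed -i 's/HEAD\[n\]+.018/HEAD[n]+.011/' h.py; python3 - <<'E'
from h import *
SEAT["a"]=np.array([.4444,.2414])
ok=insert("a",.1047)
if ok:
    p=env.read_state()["position"]; e=env.move_straight([p[0]+.003,p[1],.1035],rate=.01,force_limit=9); log(f"again {e}")
    settle("a"); env.goto([.45,.15,.28],down(0)); f=shot("rack3"); t=env.grab_frame("scene")
    cv2.imwrite("pics/c11.png",np.vstack([cv2.resize(f["image"][110:230,150:470],(800,300)),cv2.resize(t["image"][170:290,240:400],(400,300))[:, :].repeat(2,1)]))
    for n in "abd":print(n,[(np.round(d["xyz"],3),round(d["score"],2)) for d in env.search_frame(t,f"holder_{n}_grip")[:3]])
log()
E
```

```text
front high t82.3 p [0.3831 0.2422 0.235 ] F [-0.1  1.3 -1.9] op 0.194
front low t83.6 p [0.3828 0.2422 0.1053] F [-1.   0.3 -0.6] op 0.194
in slot stop=False t85.0 p [0.4322 0.2414 0.1047] F [-0.7 -0.1 -1.3] op 0.196
home stop=True t85.9 p [0.445  0.2411 0.1041] F [-1.7  1.8  0.8] op 0.197
again True t86.2 p [0.4451 0.2411 0.1034] F [-2.6  2.3  1.9] op 0.196
lowered t86.4 p [0.4448 0.2412 0.1005] F [-0.4 -0.5  4.7] op 0.192
open t87.0 p [0.444 0.241 0.1  ] F [-0.1 -0.4  0.6] op 0.333
a [(array([0.438, 0.246, 0.103]), 0.65)]
b [(array([0.44 , 0.177, 0.106]), 0.64)]
d [(array([0.434, 0.098, 0.108]), 0.69)]
 t88.8 p [0.4497 0.1504 0.2787] F [-0.3 -0.4  0.3] op 0.333
```

View pics/c11.png

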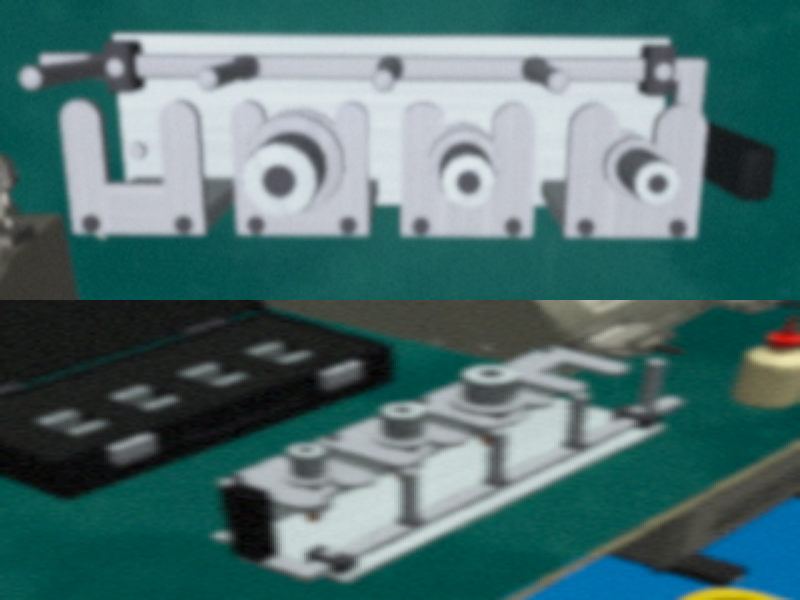

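All three hang home in their forks, the foam is empty and the comb is still open. Now lock it.

```bash
python3 - <<'E'
from h import *
env.goto([.444,.288,.2],down(89.6)); env.gripper_to(.6,25)
env.move_straight([.444,.288,.085],rate=.08,force_limit=15); log("at knob")
env.gripper_to(0,25); x0,y0,_=log("grip")["position"]
e=env.move_straight([x0-.0002,y0+.033,.085],rate=.05,force_limit=25); log(e)
e=env.move_straight([x0-.0002,y0+.045,.085],rate=.012,force_limit=12); log(f"lock stop {e}")
env.dwell(.2); env.gripper_to(.6); p=log("rel")["position"]; env.move_straight([*p[:2],.25],rate=.15)
env.goto([.45,.15,.28],down(0)); f=shot("rack4"); t=env.grab_frame("scene")
cv2.imwrite("pics/c12.png",np.vstack([cv2.resize(f["image"][110:230,150:470],(800,300)),cv2.resize(t["image"][170:290,240:400],(400,300)).repeat(2,1)])); log()
for n in ("flux_bottle","tip_cleaner","nippers2"): print(n,[(np.round(d["xyz"],3),round(d["score"],2)) for d in env.search_frame(t,n)[:1]])
E
```

```text
at knob t92.3 p [0.4443 0.2883 0.0855] F [0.7 0.5 0.1] op 0.598
grip t92.9 p [0.4439 0.288  0.0851] F [-1.7  1.6  0.7] op 0.274
False t93.7 p [0.4441 0.3224 0.0851] F [ 2.8  0.8 -0.8] op 0.279
lock stop True t94.4 p [0.4442 0.3255 0.085 ] F [ 0.6 -0.4  3.7] op 0.274
rel t95.4 p [0.4446 0.3261 0.0845] F [ 0.2 -0.   0.4] op 0.597
 t97.9 p [0.45   0.1504 0.2796] F [ 0.2  0.5 -0. ] op 0.598
flux_bottle [(array([ 0.36 , -0.095,  0.057]), 0.68)]
tip_cleaner [(array([0.635, 0.414, 0.045]), 0.5)]
nippers2 [(array([ 0.375, -0.228,  0.005]), 0.48)]
```

Viewing limit reached, so I'll check numerically: how far pins and knob shifted between the identical-pose frames rack3 and rack4, and whether the holders stayed put.

```bash
python3 - <<'E'
from h import *
f=dict(np.load("pics/rack3.npz")); g=dict(np.load("pics/rack4.npz"))
print(f["position"]-g["position"])
def shift(c,h=9,w=120):
    u,v=map(int,c); T=f["image"][v-h:v+h,u-h:u+h]; S=g["image"][v-h-6:v+h+6,max(0,u-w):u+w]
    _,sc,_,l=cv2.minMaxLoc(cv2.matchTemplate(S,T,cv2.TM_CCOEFF_NORMED)); return (l[0]+max(0,u-w)+h,l[1]+v-6),round(sc,2)
c=lambda x,y:(x/2.5+150,y/2.5+110)
for n,p,z in (("pin1",c(208,78),.098),("pin2",c(385,80),.098),("pin3",c(556,80),.098),("d",c(278,180),.132),("b",c(468,182),.132),("a",c(657,183),.132)):
    q,sc=shift(p); A,B=back(f,[[int(p[0]),int(p[1])]],z)[0],back(g,[q],z)[0]; print(n,A[:2].round(4),B[:2].round(4),((B-A)*1e3).round(1)[:2],sc)
# knob: dark-pixel extent
for nm,F in(("open",f),("locked",g)):
    m=F["image"].max(2)<60; m[235:]=0; m[:, :420]=0; m[:150]=0; ys,xs=np.nonzero(m[:,:560]); print(nm,"knob px",xs.mean().round(1),ys.mean().round(1),len(xs))
E
```

```text
[-2.54704678e-04 -5.67742635e-04 -3.13346657e-05]
pin1 [0.4047 0.0575] [0.4041 0.0941] [-0.6 36.5] 0.95
pin2 [0.4058 0.1329] [0.4073 0.1003] [  1.4 -32.6] 0.85
pin3 [0.4059 0.2051] [0.4052 0.111 ] [ -0.7 -94.1] 0.94
d [0.442  0.0915] [0.4425 0.091 ] [ 0.4 -0.5] 0.99
b [0.4421 0.1667] [0.4424 0.1662] [ 0.3 -0.5] 0.98
a [0.4432 0.241 ] [0.4433 0.2415] [0.1 0.5] 0.98
open knob px 445.5 175.4 643
locked knob px 471.4 173.4 1092
```

```bash
python3 - <<'E'
from h import *
env.close_job(); print("handed in")
E
```

```text
the job is handed in; nothing more can be done
handed in
```

The job is handed in. All the holders that were there (a, b and d; c was absent) hang home in their matching forks, and the keeper comb is locked. The clock read about 98 s at the last check, against the 210 s limit.

- **Comb opening:** I slid it open by its knob, 37.5 mm to the stop. The picture afterwards showed the pins midway between the slots.
- **Holders:** I twisted d, b and a out of the foam in that order, with pulls of about 9–12 N. The case sat flat in the pictures after d and b came out; in the later ones it is only partly in view, and nothing looked tipped. The case was knocked about 1 cm during the run, so I measured it again before pulling b and a.
- **Seating:** each holder stopped against the end of its slot at x ≈ 0.444 and was lowered until its flange carried it. A picture then showed all three seated and the foam empty.
- **Comb locking:** it slid back 37.5 mm to its stop, and the knob returned to within 1 mm of where it started.

**Last checks:**
- After locking, the holders had moved less than 1 mm, and one pin had shifted 36.5 mm to stand in front of d's slot.
- The trained network found the bottle, cleaner and nippers within about 5 mm of their starting positions, which is about its accuracy.
- The image match for the other two pins I tried failed because their look changed with the viewing angle.
- I could not view the final picture because the viewing limit was reached, so the locked state rests on the measured travel, the stop contact and that one pin.

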